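# Clamp the leak-test pot and hold its bayonet lid at the purge mark

### The arm

A 6-joint arm with a two-finger parallel gripper is mounted at the origin on a cart in front of the work surface, level with it; the furniture and walls round the work are solid. World frame = base frame: x ahead of the robot, y to its left, z up, the work surface at z = 0. Lengths are in m, angles in rad, forces in N, time in s.
With the tool pointing down it reaches from about 0.35 to 0.975 m from the base axis. Payload 7.1 kg.
Tool frame: the origin (TCP) lies midway between the tips of the shut fingers; the grasp point (between the pads) lies 19 mm behind it; z points along the fingers, x is the direction in which the jaws open and shut, and the axes are right-handed (so a half turn about z gives the same grasp; the last joint's range is limited). The gripper opens to 88 mm and grips with 3 to 60 N. Pads are 20 mm wide; open, the fingers measure 115 mm over their backs; the gripper's body (75 mm by 178 mm) begins 61 mm behind the grasp point.
Start: joints at [-1.231, 0.423, 1.63, -0, 1.089, -0.019], TCP at [0.219, -0.585, 0.223] pointing down, gripper open.
Joint ranges: [-3, 3], [-0.9, 2.11], [0.09, 2.58], [-1.31, 4.45], [0.11, 2.69], [-2.54, 2.54]. Speed limits (rad/s): [2.39, 2.39, 3.01, 3.14, 3.14, 3.14].

### API

Orientations are given as a unit quaternion [w, x, y, z].
In Python, from station import move_pose, movel, movej, command_gripper, wait, inverse_kinematics, read_camera, camera_info, MotionError, job_done, get_time, get_joint_pos, get_qvel, get_effort, get_tcp_pos, get_ee_rot, get_ft_force, get_ft_torque, get_grip_width gives the robot as it stands. Calls block until the motion is done:
- move_pose(position, orientation): joint-space move of the TCP to a pose.
- movel(position, frame=None, v=0.15, until_force=None): straight line of the TCP; frame=None keeps the orientation; v is the mean speed in m/s. With until_force (N) it stops when the force on the tool has changed by that much, and returns True; else False.
- movej(angles): joint-space move.
- command_gripper(opening): opening from 0.0 (shut) to 1.0 (fully open); the grip force is fixed at half the most; returns when the fingers have stopped.
- wait(seconds).
- inverse_kinematics(position, orientation): joint angles nearest the present ones, or None.
- read_camera(name): name is "scene" or "top" or "wrist"; returns the picture (480x640x3 uint8, red, green, blue); there is no depth.
- camera_info(name): a dict with "intrinsics" (3x3 intrinsics, pixels), "T" (4x4, takes a point from camera to world coordinates); the wrist camera has in their place "tool_from_camera" (4x4, takes a point from camera to tool coordinates, whose origin is the TCP and whose axes are the tool frame's). Camera axes: x right, y up, looking along -z (the intrinsics and any distortion apply to the point x, -y, -z); pixel columns grow to the right and rows downward; lengths in m; the calibration is good to about 2 mm. The wrist camera is an equidistant fisheye: a pixel r from the principal point sees the ray r / f radians off the axis. A picture is of the moment at which its call begins: read the wrist's pose just before it. camera_info takes no time and is no camera call.
A pose or a line that the arm cannot do raises MotionError and nothing moves.
- job_done(): hands the job in, once; it reports no verdict.
Readings, each from a call of its own:
- get_time(): time.
- get_joint_pos(): joint angles.
- get_qvel(): joint speeds.
- get_effort(): joint torques, N m.
- get_tcp_pos(): TCP position.
- get_ee_rot(): TCP orientation.
- get_ft_force(): force on the tool from outside, world axes, zero at the start.
- get_ft_torque(): the same for the moment, N m.
- get_grip_width(): opening from 0.0 (shut) to 1.0 (fully open).
Only numpy, scipy, OpenCV 4.12 (cv2) and the standard library are available. Lean on these libraries where they do the work, as an engineer would, in place of code of your own. Each camera call takes 0.05 s, during which the arm holds its last target.

### The job

Turn the black clamp knob clockwise until it is tight, so that the leak-test pot can no longer swivel on its stand. Then fit the blue bayonet lid: lower it with its lugs into the slots at the white marks, fully home, and twist it clockwise against its return spring to the yellow purge mark, half way to the red mark and before the lock clicks. Finish while still gripping the lid and holding it there, as it springs back when let go; leave the sample jar, the seal block and the tape roll where they are.

Things in the scene. Friction and masses are not known exactly. Their poses are not given: they have to be found in the camera images.
- bayonet_lid: Loose blue bayonet lid, 0.16 kg, standing upright. Aluminium plug 47 mm across, 13 mm high, chamfered foot; ribbed flange 72 mm across, 13 to 21 mm up; grip bar on top. Two opposite lugs at the plug's foot, 8 mm wide, 5 high, out to radius 31 mm, lie under the bar's ends, a white flange mark over each. Origin: centre of the plug's underside; z up; x along bar and lugs. A half turn gives the same lid.
- lid_grip (a point): Grip point of the lid: on its axis, 46 mm above its underside, 33 mm above the pot's rim once home. The upright grip bar is 56 long x 14 thick (flat sides) and reaches from 21 to 55 mm above the underside; at its foot a hub 32 mm across reaches to 25 mm. z up; x along the bar.
- pot_mouth (a point): Mouth of the aluminium leak-test pot (88 mm across): on the pot's axis, level with its rim, 62 mm above the table; z up; x through the two opposite slots and white rim marks; turns with the pot. Bore 52 mm for the 47 mm plug, slots 14 to 17 mm wide for the 8 mm lugs, 1.2 mm chamfers. Home: flange on the rim, lid origin 13 mm below this point. Lip 6 mm thick; the lugs have 2 mm lift play under it.
- purge_mark (a point): One of the two opposite yellow marks on the pot's rim, 36 degrees (0.63 rad) clockwise from the white marks, seen from above. The lid turns only clockwise: after 8 degrees its lugs meet the sprung return ring; at 36 its white marks face the yellow ones; from about 44 two ball plungers resist clearly more (up to 0.6 N m); at about 72 (red marks) it clicks and locks.
- test_pot (a joint): Swivel of the pot on its stand about its vertical axis, rad, positive counterclockwise from above. Turns freely until the knob is tight; then it takes at least 0.3 N m without turning.
- clamp_knob_grip (a point): Grip point of the black clamp knob, which stands on the base plate (12 mm thick) 88 mm from the pot's axis, on the robot's side. Upright bar 46 long x 13 thick (flat sides) x 32 high, its top 71.5 mm above the table; the point lies on the knob's vertical axis, 10 mm below the top; z up; x along the bar. It turns with the knob.
- clamp_knob (a joint): Angle of the clamp knob, rad: 0 fully loose, grows clockwise seen from above, stops at 1.4. It presses a strap on to the pot's flange from about 0.65 on and is tight above 1.0; it needs less than 0.15 N m and stays where it is left.
- return_ring (a joint): Angle of the sprung return ring in the pot, which the lid's lugs push round, rad: 0 at rest, grows as the lid is twisted clockwise; equals the lid's twist from the slots minus 0.14 rad (0.485 at the yellow marks). It pushes back with 0.04 N m at 0 and 0.10 N m at the yellow marks.
- sample_jar: Clear sample jar with red seals, 35 mm across x 48 mm, loose bystander. Origin: centre of its underside.
- seal_block_1: Aluminium seal block, 44 x 50 x 18 mm, loose bystander. Origin: centre of its underside.
- tape_roll_1: White tape roll with blue core lying flat, 53 mm across x 14 mm, loose bystander. Origin: centre of its underside.
Things that resemble listed ones, but are neither listed nor needed, are in the scene too. Of the things that look like the bayonet_lid, take the one that is farthest to the robot's left at the start.

How it is judged:
By the outcome, as a careful person would: the job done as asked, in the order asked, and still so for the second after the job is handed in, while the arm keeps its last pose, push and grip.
It also fails if it takes over 51 s, if anything falls off the work surface, if the arm or the gripper's body presses on something with over 40 N, if the wrist force passes 120 N, or if a joint passes its speed limit or range.

## Working session

There is one attempt and no reset: what is moved stays moved. The work goes in short steps, each a Python script; the robot and the scene stay as the last script left them, time stands still between calls to the robot, and variables do not carry over. Pictures are saved under pics/ and viewed, and the job is handed in when it is done.

```bash
mkdir -p pics; ls
python3 - <<'E'
from station import *
import cv2, numpy as np
for n in ["scene","top","wrist"]:
    im=read_camera(n); cv2.imwrite(f"pics/{n}0.png",im[:,:,::-1]); ci=camera_info(n); print(n,{k:np.round(np.array(v),4).tolist() if not isinstance(v,str) else v for k,v in ci.items()})
print(get_time(),get_tcp_pos(),get_ee_rot(),get_grip_width())
E
```

```text
pics
scene {'intrinsics': [[494.9668, 0.0, 314.7347], [0.0, 494.9668, 235.2196], [0.0, 0.0, 1.0]], 'T': [[-0.8817, 0.331, -0.3363, 0.1841], [-0.4715, -0.5888, 0.6566, 0.5568], [0.0193, 0.7374, 0.6751, 0.8204], [0.0, 0.0, 0.0, 1.0]]}
top {'intrinsics': [[475.3502, 0.0, 318.3222], [0.0, 475.3502, 238.3168], [0.0, 0.0, 1.0]], 'T': [[0.0096, 0.9941, -0.1079, 0.4169], [-0.9998, 0.0074, -0.0206, -0.2087], [-0.0197, 0.1081, 0.9939, 1.2121], [0.0, 0.0, 0.0, 1.0]]}
wrist {'intrinsics': [[371.6483, 0.0, 318.716], [0.0, 371.6483, 235.5326], [0.0, 0.0, 1.0]], 'tool_from_camera': [[1.0, -0.0005, -0.0006, 0.001], [-0.0007, -0.9599, -0.2805, -0.0768], [-0.0004, 0.2805, -0.9599, -0.1627], [0.0, 0.0, 0.0, 1.0]]}
0.15 [ 0.2193761  -0.58479381  0.22209054] [-3.47661319e-04  8.21940450e-01 -5.69573143e-01 -4.58799090e-04] 0.9979990168475589
```

View pics/scene0.png

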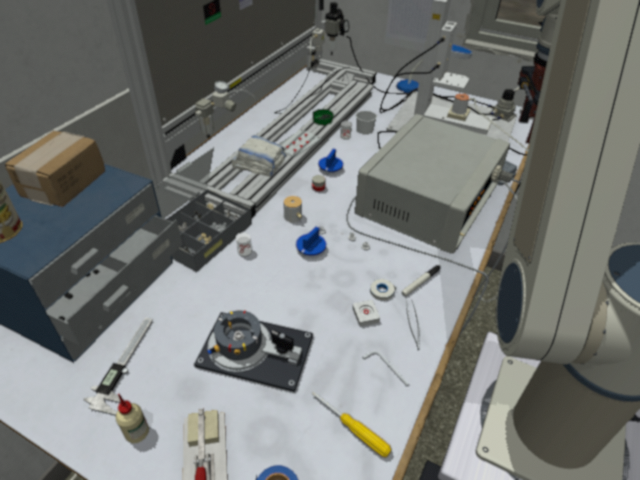

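View pics/top0.png

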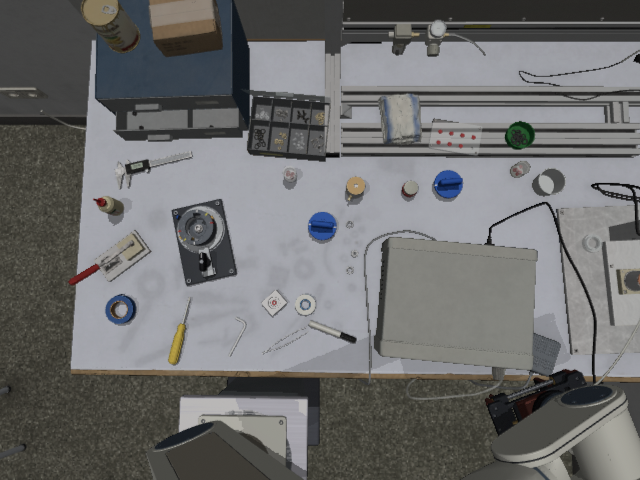

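View pics/wrist0.png

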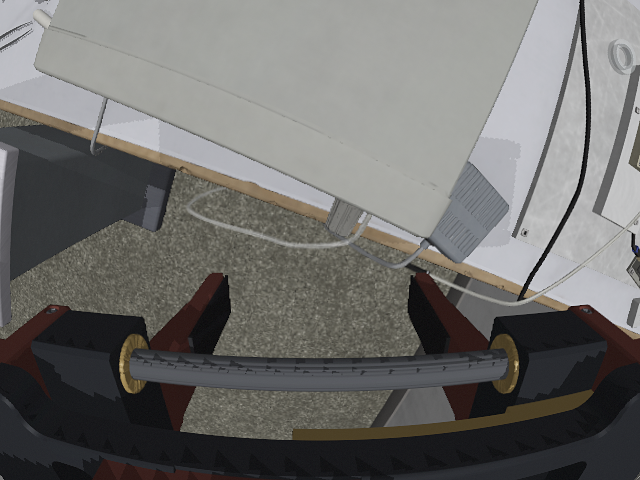

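Top view, where image left is the robot's left (+y). There are two blue lids, at (322,226) and (448,184). The one at (322,226) is farther left, so it is the lid meant. The blue ring at (120,309) is a tape roll. The pot is at (200,228) and the knob at (206,262). Next I'll enlarge the lid and pot.

```bash
cat > h.py <<'E'
from station import *
import cv2, numpy as np
from scipy.spatial.transform import Rotation as R
def cast(name,px,z,pose=None):
    ci=camera_info(name); K=np.array(ci["intrinsics"]); px=np.atleast_2d(px).astype(float)
    if name=="wrist":
        p,q=pose; M=np.eye(4); M[:3,:3]=R.from_quat([q[1],q[2],q[3],q[0]]).as_matrix(); M[:3,3]=p
        T=M@np.array(ci["tool_from_camera"])
        d=(px-K[:2,2])/K[0,0]; r=np.hypot(*d.T); s=np.sinc(r/np.pi)  # sin r / r
        c=np.c_[d[:,0]*s,-d[:,1]*s,-np.cos(r)]
    else:
        T=np.array(ci["T"]); c=np.c_[(px[:,0]-K[0,2])/K[0,0],-(px[:,1]-K[1,2])/K[1,1],-np.ones(len(px))]
    w=c@T[:3,:3].T; o=T[:3,3]; t=(z-o[2])/w[:,2]
    return o+w*t[:,None]
def down(a):
    "tool down; tool x (jaw axis) at world angle a"
    m=np.array([[np.cos(a),np.sin(a),0],[np.sin(a),-np.cos(a),0],[0,0,-1]])
    x,y,z,w=R.from_matrix(m).as_quat(); return np.array([w,x,y,z])
E
python3 - <<'E'
import cv2,numpy as np
from h import cast
t=cv2.imread("pics/top0.png"); s=cv2.imread("pics/scene0.png")
a=cv2.resize(t[190:300,155:355],None,fx=4,fy=4,interpolation=cv2.INTER_CUBIC); cv2.imwrite("pics/topc.png",a)
b=cv2.resize(s[215:395,185:345],None,fx=3.3,fy=3.3,interpolation=cv2.INTER_CUBIC); cv2.imwrite("pics/scenec.png",b)
hsv=cv2.cvtColor(t,cv2.COLOR_BGR2HSV); m=cv2.inRange(hsv,(105,150,60),(125,255,255))
for c in cv2.findContours(m,0,2)[0]:
    if cv2.contourArea(c)>150:
        (x,y),r=cv2.minEnclosingCircle(c); print(x,y,r,cast("top",(x,y),0.02))
print(cast("top",[(200,228),(206,262)],0.062))
E
```

```text
322.0704040527344 225.478515625 13.859095573425293 [[ 0.57908712 -0.19311453  0.02      ]]
447.93243408203125 183.3918914794922 14.136357307434082 [[ 0.68920369 -0.5120362   0.02      ]]
[[0.56506158 0.10562228 0.062     ]
 [0.48179588 0.08789527 0.062     ]]
```

View pics/topc.png

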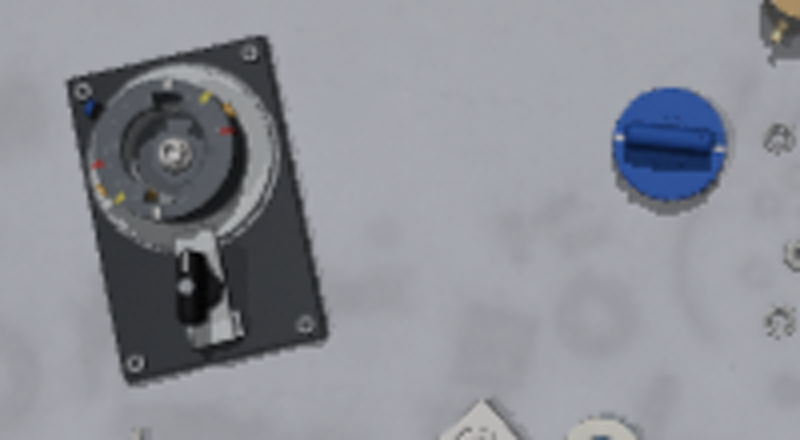

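View pics/scenec.png

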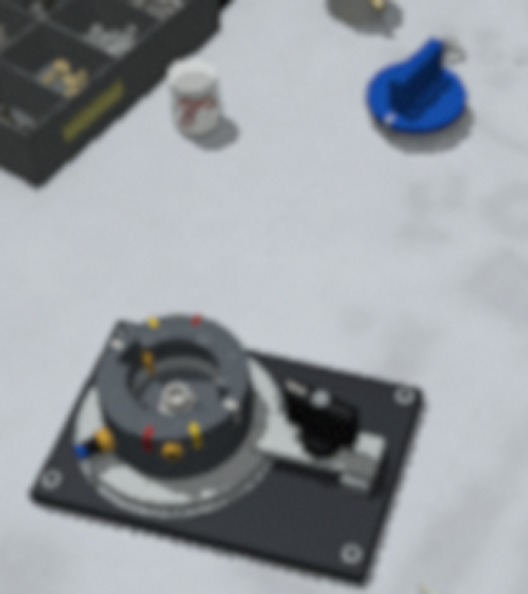

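The target lid is at about (0.579, -0.193), with its bar roughly along world y. The pot is at about (0.565, 0.106) with its slots roughly along x. The jar (white and red) stands clear of it. Now I'll take a close wrist view of the knob and pot.

Run:
```python
from h import *
t0=get_time()
p=get_tcp_pos(); movel([p[0],p[1],0.36],v=0.4); print(get_time()-t0)
move_pose([0.445,0.085,0.22],down(-np.pi/2)); print(get_time()-t0)
P=get_tcp_pos(),get_ee_rot(); im=read_camera("wrist"); cv2.imwrite("pics/w1.png",im[:,:,::-1]); np.save("w1pose.npy",np.r_[P[0],P[1]])
print(P, get_joint_pos(),get_ft_force(),get_time())
```

```text
0.4917
3.0417
(array([0.44532706, 0.08458309, 0.22008778]), array([ 9.17963336e-05, -7.06875648e-01,  7.07337824e-01, -1.15744602e-04])) [ 1.61410740e-01  1.71865430e-01  1.99807452e+00 -7.20210733e-05
  9.71353308e-01  1.73307049e+00] [-0.15742152  0.61806486 -0.94699004] 3.2417
```

View pics/w1.png

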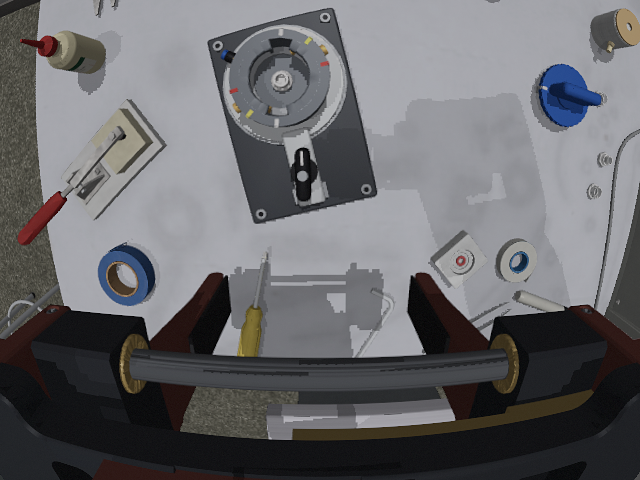

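Wrist view: the pot is at (282,80), with white marks near (281,32) and (276,122). The knob bar is at (303,175), and the lid is at (568,95).

Run:
```python
import cv2
t=cv2.imread("pics/w1.png")
a=cv2.resize(t[5:215,205:385],None,fx=2.85*1,fy=2.85,interpolation=cv2.INTER_CUBIC); cv2.imwrite("pics/w1a.png",a)
a=cv2.resize(t[55:135,520:620],None,fx=6,fy=6,interpolation=cv2.INTER_CUBIC); cv2.imwrite("pics/w1b.png",a)
```

```text
(no output)
```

View pics/w1a.png

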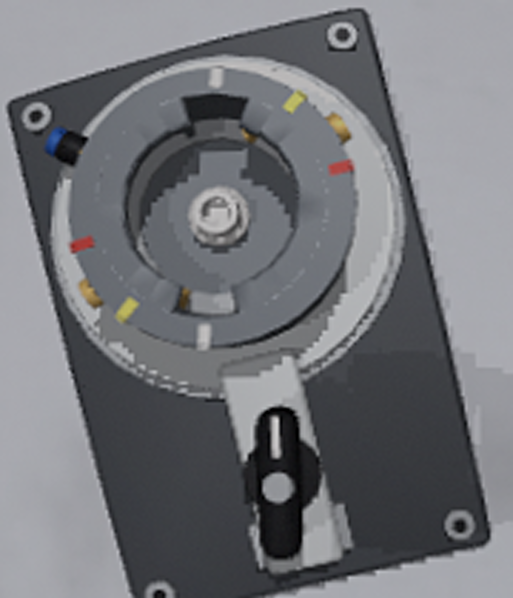

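View pics/w1b.png

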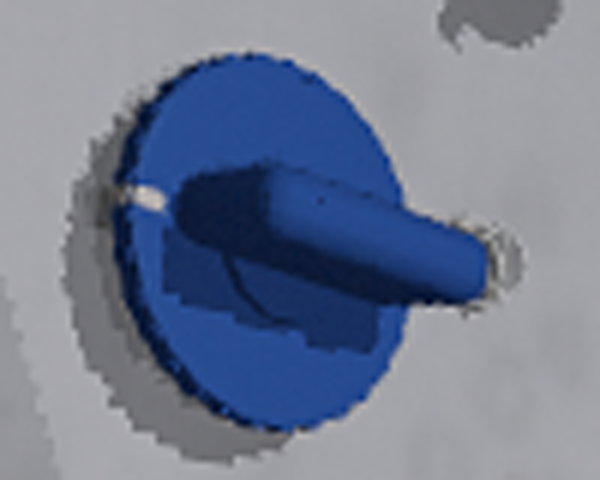

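Run:
```python
from h import *
d=np.load("w1pose.npy"); P=(d[:3],d[3:])
f=lambda px: np.array([205,5])+(np.array(px,float)+.5)/2.85-.5
w=lambda px,z: cast("wrist",f(px),z,P)[:,:2]
wm=w([(217,78),(204,337)],.062); print("white",wm,wm.mean(0),np.linalg.norm(wm[0]-wm[1])); v=wm[0]-wm[1]; print("slot ang",np.degrees(np.arctan2(v[1],v[0])))
for c in ([(294,102),(126,310)],[(340,167),(82,243)]):
    y=w(c,.062); v=y[0]-y[1]; print(y.mean(0),np.linalg.norm(v),np.degrees(np.arctan2(v[1],v[0])))
k=w([(279,408),(279,558),(258,483),(300,483),(277,487)],.0715); print("knob",k, k[:2].mean(0)); v=k[0]-k[1]; print(np.linalg.norm(v),np.degrees(np.arctan2(v[1],v[0])))
print("dist",np.linalg.norm(wm.mean(0)-k[:2].mean(0)))
# lid from wrist: flange ellipse
t=cv2.imread("pics/w1.png"); hsv=cv2.cvtColor(t,cv2.COLOR_BGR2HSV)
g=lambda px: np.array([520,55])+(np.array(px,float)+.5)/6-.5
print("flange edges", cast("wrist",g([(150,198)]),.021,P), )
e=cast("wrist",g([(250,52),(300,432),(118,230),(135,120),(150,330),(200,400),(340,95),(395,175),(407,310),(370,385)]),.021,P); 
A=np.c_[2*e[:,:2],np.ones(len(e))]; s=np.linalg.lstsq(A,(e[:,:2]**2).sum(1),rcond=None)[0]; print("lid",s[:2],np.sqrt(s[2]+s[0]**2+s[1]**2))
b=cast("wrist",g([(268,200),(485,265)]),.055,P); print(b)
# top view marks
tp=cast("top",[(155+622/4,190+139/4),(155+719/4,190+149/4)],.021); print("lid marks top",tp,tp.mean(0)); v=tp[0]-tp[1]; print(np.degrees(np.arctan2(v[1],v[0])))
tp=cast("top",[(155+168/4,190+86/4),(155+156/4,190+213/4)],.062); print("pot top",tp.mean(0)); v=tp[0]-tp[1]; print(np.degrees(np.arctan2(v[1],v[0])))
```

```text
white [[0.60961722 0.11572943]
 [0.52896099 0.11965265]] [0.5692891  0.11769104] 0.08075158266578003
slot ang -2.7847472888615927
[0.56962939 0.11798671] 0.08112411445061918 -38.67432932182299
[0.57001135 0.11787343] 0.08070665247804625 -74.68730380199818
knob [[0.50752925 0.09682545]
 [0.46271193 0.09716163]
 [0.48534703 0.10317397]
 [0.4852872  0.090775  ]
 [0.48411955 0.09756914]] [0.48512059 0.09699354]
0.04481858770504589 -0.42977969570537344
dist 0.08667597832525317
flange edges [[ 0.58424283 -0.16194332  0.021     ]]
lid [ 0.58077725 -0.1912983 ] 0.036560183602121814
[[ 0.58211858 -0.1646688   0.055     ]
 [ 0.57923247 -0.21804856  0.055     ]]
lid marks top [[ 0.58060749 -0.16384095  0.021     ]
 [ 0.5746592  -0.22519258  0.021     ]] [ 0.57763335 -0.19451677  0.021     ]
84.46224857050844
pot top [0.56667028 0.11676606 0.062     ]
-3.2326196523497868
```

Run:
```python
from h import *
q=down(np.pi/2); k=[0.4852,0.0970]
move_pose([*k,0.12],q); print(get_time(),get_joint_pos()[5])
movel([*k,0.0445],v=0.12); 
command_gripper(0.0); print(get_time(),"w",get_grip_width()*88,get_ft_force(),get_ft_torque(),get_tcp_pos())
for s in [0.4,0.5,0.3]:
    j=np.array(get_joint_pos()); j[5]+=s; movej(j); print(get_time(),get_joint_pos()[5],get_ft_torque(),get_ft_force(),get_effort()[5])
im=read_camera("top");cv2.imwrite("pics/t2.png",cv2.resize(im[190:300,140:260],None,fx=5,fy=5,interpolation=cv2.INTER_CUBIC)[:,:,::-1])
im=read_camera("wrist");cv2.imwrite("pics/w2.png",im[:,:,::-1])
```

```text
5.8833 -1.3971388170917938
7.8 w 12.880846974796864 [-0.95633164 11.0061205  -1.33222029] [ 1.81448508 -0.06445506 -0.14720721] [0.48544029 0.09834614 0.04450968]
8.2667 -1.0008802428871442 [-0.94832946 -0.08586382 -0.07552242] [-0.26643671 -3.85564787  1.92016639] 0.1573046576231718
8.8083 -0.5033544098546376 [-1.23285196  0.07815591  0.06771913] [-0.59542334 -5.58679219  3.48150316] 0.09428821038454771
9.1917 -0.2093936455542704 [-0.87877973  0.13491695  0.54025915] [-1.85889551 -5.09524518  3.88414059] 0.7977820560336113
```

View pics/w2.png

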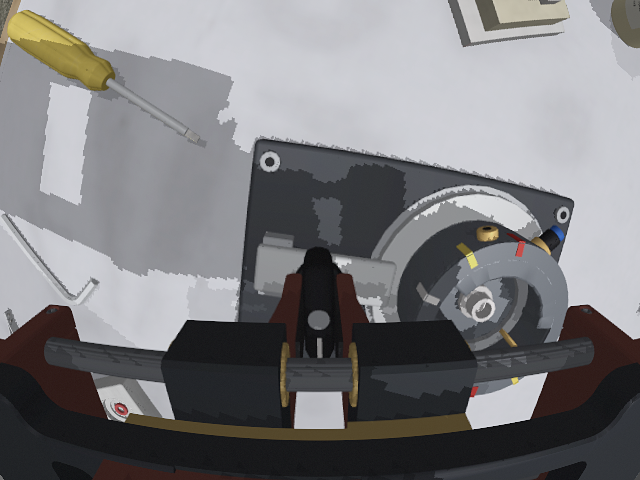

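Run:
```python
from h import *
j=np.array(get_joint_pos()); j[5]-=0.04; movej(j); print(get_ft_torque()[2])
command_gripper(0.32); print(get_grip_width()*88)
p=get_tcp_pos(); movel([p[0],p[1],0.13],v=0.25); print(get_time())
move_pose([0.569,0.02,0.16],down(np.radians(-4)))
P=get_tcp_pos(),get_ee_rot(); im=read_camera("wrist"); cv2.imwrite("pics/w3.png",im[:,:,::-1]); np.save("w3pose.npy",np.r_[P[0],P[1]]); print(get_time(),get_joint_pos()[5])
```

```text
0.16925076655036098
28.403659381511712
10.5
11.0917 0.08311923520649873
```

View pics/w3.png

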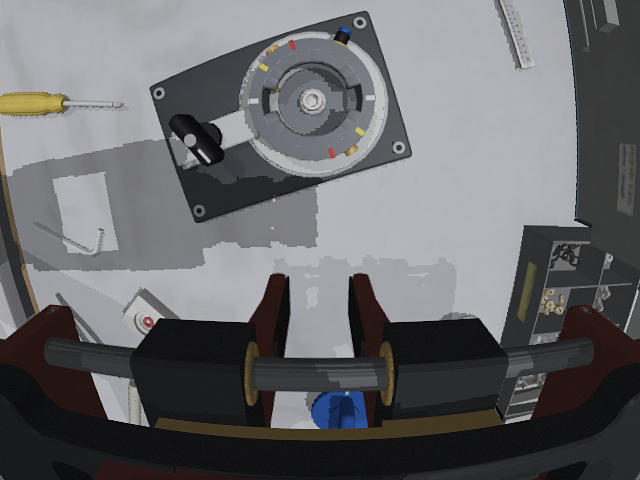

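Knob bar now runs from (178,122) to (213,158). The white marks are at (253,101) and (370,98). I'll enlarge and measure.

Run:
```python
import cv2
t=cv2.imread("pics/w3.png")
a=cv2.resize(t[30:200,150:400],None,fx=3.2,fy=3.2,interpolation=cv2.INTER_CUBIC); cv2.imwrite("pics/w3a.png",a)
```

```text
(no output)
```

View pics/w3a.png

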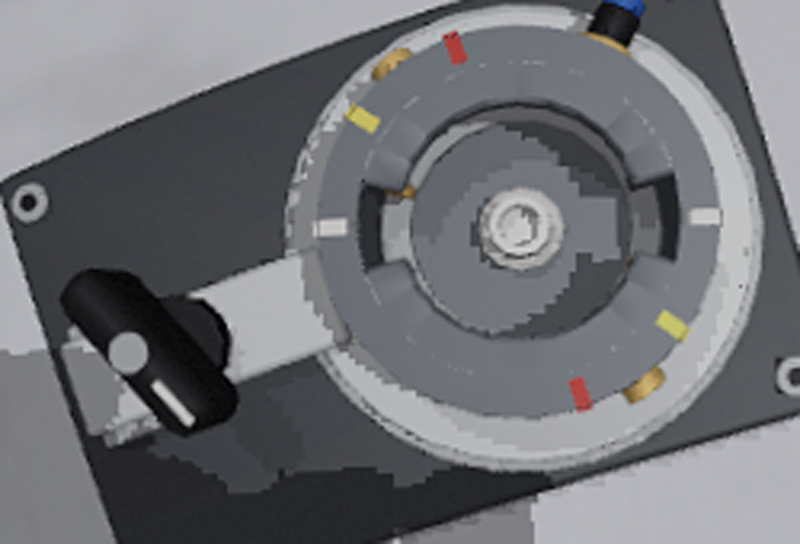

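Run:
```python
from h import *
d=np.load("w3pose.npy"); P=(d[:3],d[3:])
w=lambda px,z: cast("wrist",np.array([150,30])+(np.array(px,float)+.5)/3.2-.5,z,P)[:,:2]
ang=lambda y: np.degrees(np.arctan2(*(y[0]-y[1])[::-1]))
for c in ([(705,216),(331,228)],[(671,326),(363,118)],[(580,394),(455,47)]):
    y=w(c,.062); print(y.mean(0),np.linalg.norm(y[0]-y[1]),ang(y))
y=w([(188,418),(128,352)],.0715); print("knob",y,ang(y)); y=w([(195,430),(160,385)],.0715);print(ang(y))
y=w([(236,398),(128,270)],.0715); print("edge",ang(y)); y=w([(180,432),(63,295)],.0715); print("edge",ang(y))
```

```text
[0.56959389 0.11781296] 0.08054703598990698 -2.3739538775730393
[0.56953172 0.11778493] 0.0808393704973081 -38.91075020313767
[0.56966741 0.11795314] 0.08137274691809146 -74.70602672710606
knob [[0.49602322 0.08159517]
 [0.4838672  0.09751312]] -52.63217739813242
-57.15501458369203
edge -54.80400818005869
edge -54.2409917106235
```

Marks show the pot has not turned. The knob turned only about 54°, less than the fingers' 68°, so either it hit its stop or the grip slipped. I'll grip it again, aligned, to check it is tight.

Run:
```python
from h import *
k=[0.4852,0.0972]
move_pose([*k,0.11],down(np.radians(35.5)));
movel([*k,0.0435],v=0.15); command_gripper(0.0)
j0=np.array(get_joint_pos()); print(get_time(),get_grip_width()*88,get_ft_torque()[2],get_effort()[5],get_ft_force())
for s in [0.05,0.1,0.15,0.2]:
    j=j0.copy(); j[5]+=s; movej(j); T=get_ft_torque()[2]; print(get_time(),s,get_joint_pos()[5]-j0[5],T,get_effort()[5])
    if T>0.45: break
P=get_tcp_pos(),get_ee_rot();im=read_camera("wrist");cv2.imwrite("pics/w4.png",im[:,:,::-1]);np.save("w4pose.npy",np.r_[P[0],P[1]])
```

```text
12.65 12.772941244249274 0.05147884007563738 0.028969889972358942 [-1.57359838 -3.34705156  5.97069287]
12.9 0.05 0.04884149829182105 0.011657348843481753 0.18848163541406393
13.15 0.1 0.09801909132400738 -0.0007762812609044233 0.18651503138244152
13.4 0.15 0.14772979316963863 -0.00038300958249477476 0.19149682950228453
13.65 0.2 0.1975990932450703 0.0297333465798319 0.1994346035644412
```

View pics/w4.png

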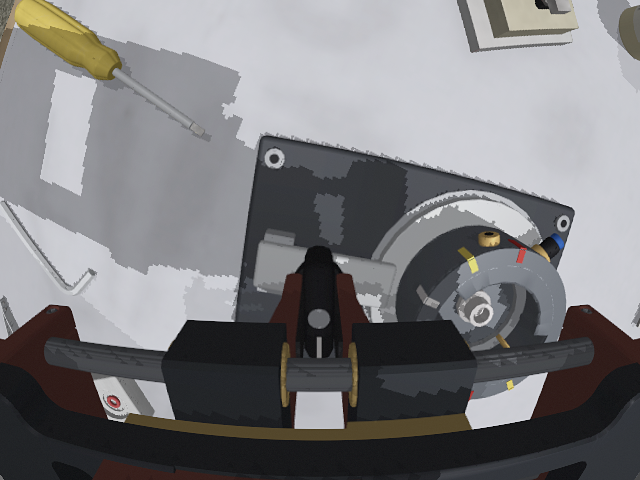

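Run:
```python
from h import *
j0=np.array(get_joint_pos())
for s in np.arange(0.08,0.7,0.08):
    j=j0.copy(); j[5]+=s; movej(j); T=get_ft_torque()[2]; print(get_time(),s,get_joint_pos()[5]-j0[5],T,get_effort()[5],get_ft_force()[:2])
    if T>0.25: break
print(get_joint_pos())
P=get_tcp_pos(),get_ee_rot();im=read_camera("wrist");cv2.imwrite("pics/w5.png",im[:,:,::-1]);np.save("w5pose.npy",np.r_[P[0],P[1]])
```

```text
13.95 0.08 0.0764902787101783 0.6577450147932445 0.9133578836917877 [-1.01050879 -4.90930799]
[ 1.73089937e-01  5.30217320e-01  2.01182852e+00 -1.98108497e-03
  5.99946958e-01 -1.71688134e-01]
```

View pics/w5.png

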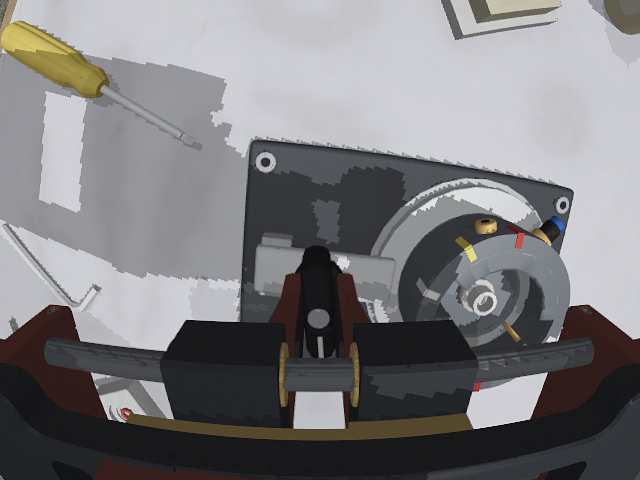

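Run:
```python
from h import *
j=np.array(get_joint_pos()); j[5]-=0.065; movej(j); print(get_ft_torque()[2],get_effort()[5])
command_gripper(0.30); print(get_grip_width()*88)
im=read_camera("wrist");cv2.imwrite("pics/w6a.png",im[:,:,::-1])
p=get_tcp_pos(); movel([p[0],p[1],0.12],v=0.2); im=read_camera("wrist");cv2.imwrite("pics/w6.png",im[:,:,::-1]);print(get_time())
move_pose([0.569,0.02,0.16],down(np.radians(-4)))
P=get_tcp_pos(),get_ee_rot(); im=read_camera("wrist"); cv2.imwrite("pics/w7.png",cv2.resize(im[30:200,150:400],None,fx=3.2,fy=3.2,interpolation=cv2.INTER_CUBIC)[:,:,::-1]); np.save("w7pose.npy",np.r_[P[0],P[1]]); print(get_time())
```

```text
0.1800442219879464 -0.0930978823453188
26.394305632636293
15.325
15.925
```

View pics/w7.png

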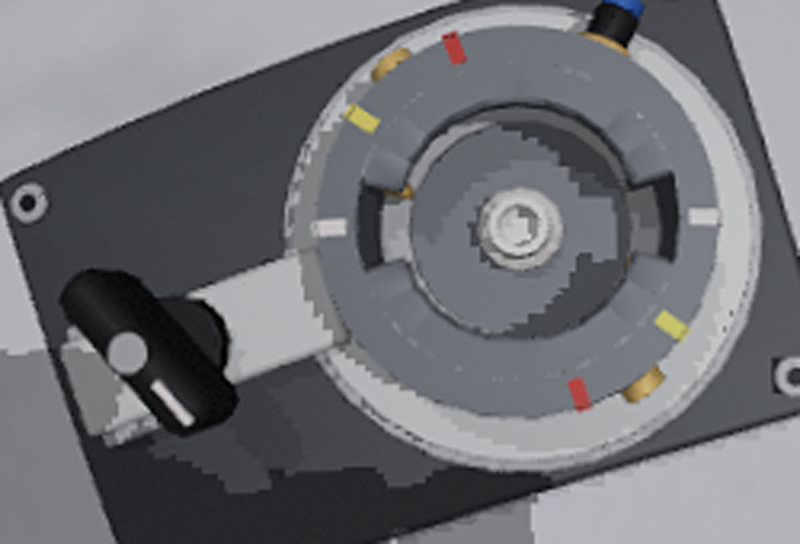

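View pics/w6a.png

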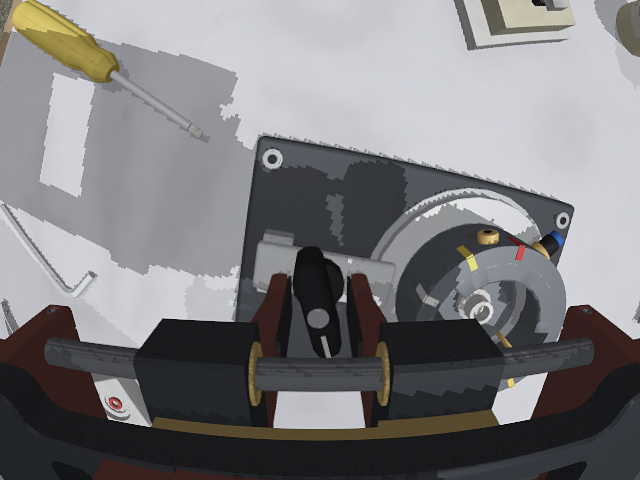

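The knob comes to rest at the same place after two turns against the stop at over 0.5 N m, so it is tight, and the pot is unmoved. Next is the lid, with one close look first.

Run:
```python
from h import *
move_pose([0.58,-0.245,0.17],down(np.radians(-4)))
P=get_tcp_pos(),get_ee_rot(); im=read_camera("wrist"); np.save("w8pose.npy",np.r_[P[0],P[1]]); print(get_time(),get_joint_pos())
cv2.imwrite("pics/w8.png",im[:,:,::-1])
cv2.imwrite("pics/w8a.png",cv2.resize(im[50:250,220:420],None,fx=3,fy=3,interpolation=cv2.INTER_CUBIC)[:,:,::-1])
```

```text
17.0083 [-4.16111391e-01  4.90438810e-01  1.65812761e+00  3.61956158e-04
  9.93853318e-01 -3.48323306e-01]
```

View pics/w8a.png

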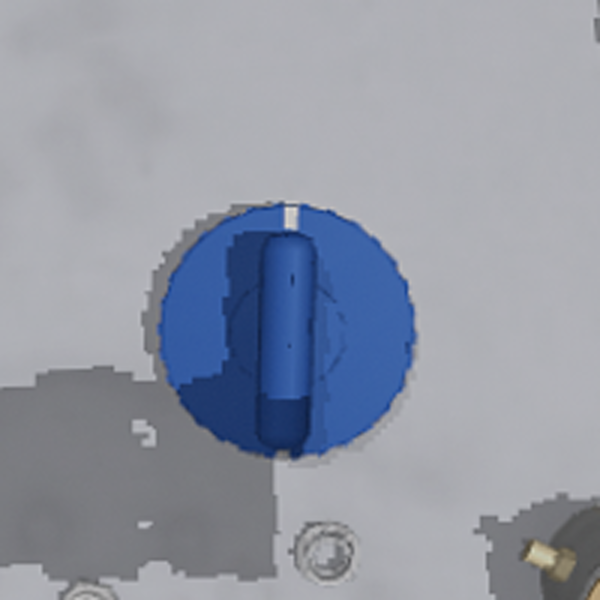

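The crop confirms the lid: blue flange centred at crop (287,330), white marks at (291,216) and (285,455), and the bar running vertically.

Run:
```python
from h import *
d=np.load("w8pose.npy"); P=(d[:3],d[3:])
w=lambda px,z: cast("wrist",np.array([220,50])+(np.array(px,float)+.5)/3-.5,z,P)[:,:2]
ang=lambda y: np.degrees(np.arctan2(*(y[0]-y[1])[::-1]))
y=w([(159,330),(415,330),(288,202),(287,458)],.021); print("flange",y[:2].mean(0),y[2:].mean(0),np.linalg.norm(y[0]-y[1]),np.linalg.norm(y[2]-y[3]))
y=w([(291,216),(285,455)],.021); print("marks",y.mean(0),ang(y))
y=w([(290,232),(284,450)],.055); print("bar",y.mean(0),ang(y),np.linalg.norm(y[0]-y[1]))
y=w([(261,320),(315,320)],.055); print("bar thick",y.mean(0),np.linalg.norm(y[0]-y[1]))
```

```text
flange [ 0.58068495 -0.19222947] [ 0.58080286 -0.19285482] 0.07154098026379203 0.0722881462084144
marks [ 0.58082701 -0.19438199] 84.60300312592162
bar [ 0.58096495 -0.19279452] 84.45668265208916 0.05488261601080328
bar thick [ 0.58161276 -0.18731192] 0.013370960857963628
```

Run:
```python
from h import *
a=np.radians(-5.5)
command_gripper(0.5)
move_pose([0.5808,-0.1925,0.10],down(a)); movel([0.5808,-0.1925,0.028],v=0.15); print(get_time(),get_tcp_pos(),get_ft_force())
command_gripper(0.0); print(get_time(),get_grip_width()*88,get_ft_force(),get_tcp_pos())
movel([0.5808,-0.1925,0.12],v=0.25); print(get_grip_width()*88,get_ft_force(),get_ft_torque())
move_pose([0.5695,0.1178,0.125],down(np.radians(87.3))); print(get_time(),get_joint_pos(),get_tcp_pos())
im=read_camera("wrist");cv2.imwrite("pics/w9.png",im[:,:,::-1])
im=read_camera("scene");cv2.imwrite("pics/s9.png",cv2.resize(im[280:400,180:330],None,fx=5,fy=5,interpolation=cv2.INTER_CUBIC)[:,:,::-1])
print(get_ft_force(),get_ft_torque())
```

```text
18.5833 [ 0.58164411 -0.19334157  0.02900305] [-0.11356327 -0.35557791 -0.65992322]
19.1583 13.861178267796056 [-0.66106776  1.2560039   4.27324913] [ 0.58098287 -0.1925374   0.02844004]
13.525795914200634 [ 0.21023373  0.0690291  -1.60107636] [-0.07803944 -0.02451187 -0.00264449]
20.8583 [ 1.82590642e-01  4.90189004e-01  1.79288450e+00 -2.92442148e-04
  8.60189142e-01 -1.33911448e+00] [0.56913879 0.11712126 0.12397936]
[ 0.10624317 -0.53529882 -1.26820004] [ 0.06063575 -0.13642242  0.0133357 ]
```

View pics/w9.png

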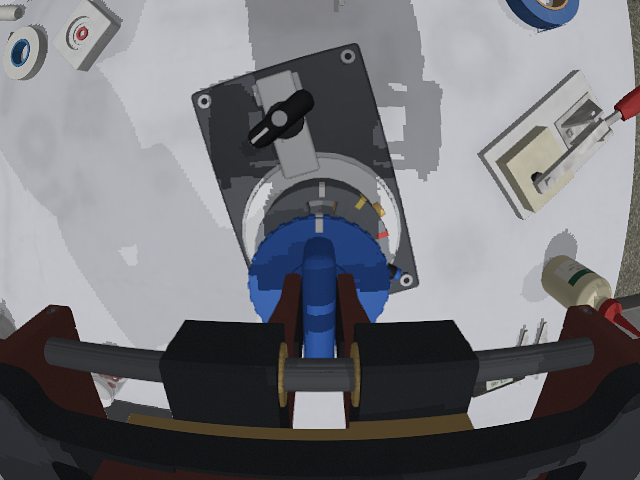

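View pics/s9.png

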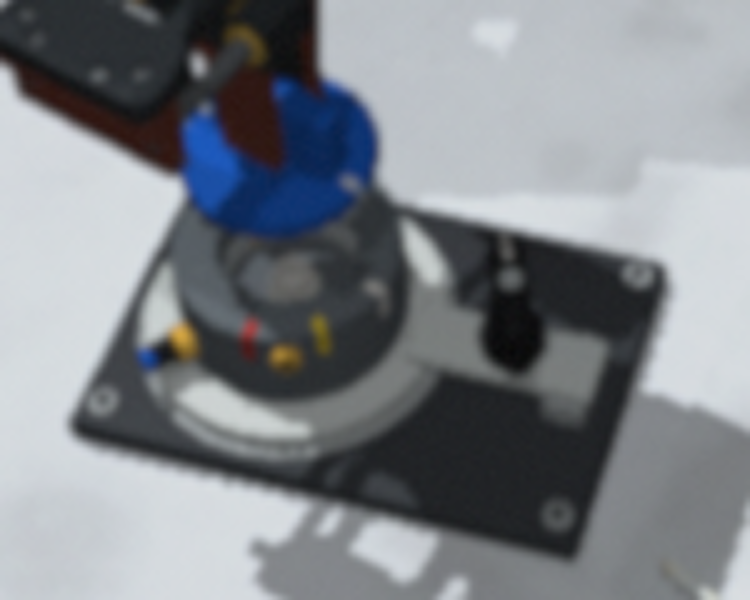

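The lid's mark (319,224) lines up with the pot's near white mark (321,188), and the grip is straight. Lowering now.

Run:
```python
from h import *
x,y=0.5695,0.1178
movel([x,y,0.094],v=0.12); wait(0.1); print(get_time(),get_tcp_pos(),get_ft_force(),get_ft_torque())
r=movel([x,y,0.0755],v=0.03,until_force=12); print(r,get_time(),get_tcp_pos(),get_ft_force(),get_ft_torque())
im=read_camera("wrist");cv2.imwrite("pics/w10.png",im[:,:,::-1])
im=read_camera("scene");cv2.imwrite("pics/s10.png",cv2.resize(im[280:400,180:330],None,fx=5,fy=5,interpolation=cv2.INTER_CUBIC)[:,:,::-1])
```

```text
21.4667 [0.57001337 0.11763068 0.09453515] [ 0.00607105  1.38570643 -1.77405396] [ 0.05938565 -0.12845408 -0.0146613 ]
True 22.025 [0.56929593 0.11779868 0.07722123] [-0.65898946  0.7175417   5.50751687] [ 0.04222989 -0.0585174  -0.000135  ]
```

View pics/w10.png

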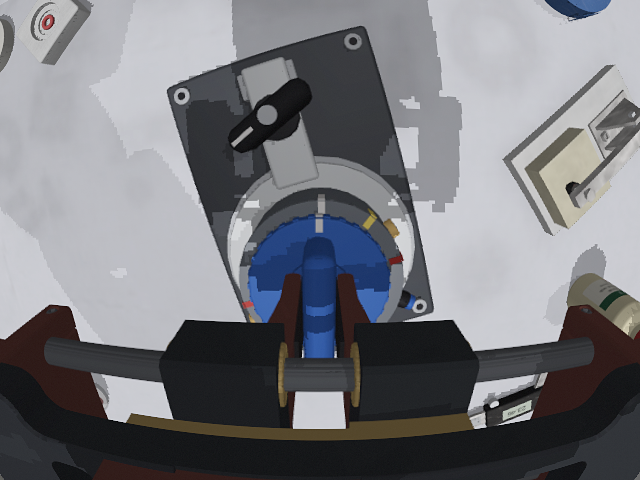

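View pics/s10.png

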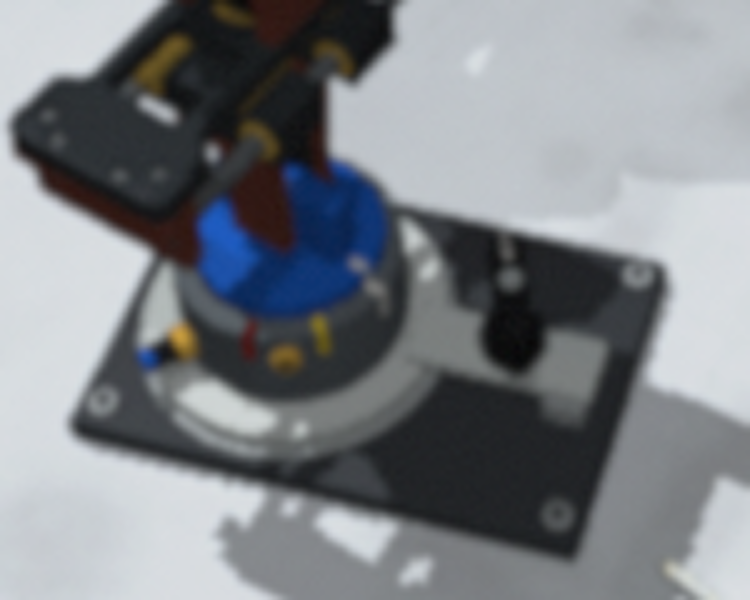

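Home: TCP z is 0.077 with the flange on the rim. Now twisting clockwise in steps.

Run:
```python
from h import *
j0=np.array(get_joint_pos()); print(j0[5])
for s in [0.2,0.4,0.55,0.61]:
    j=j0.copy(); j[5]+=s; movej(j); print(get_time(),s,get_joint_pos()[5]-j0[5],get_ft_torque()[2],get_ft_force(),get_tcp_pos())
wait(0.2)
P=get_tcp_pos(),get_ee_rot();im=read_camera("wrist");np.save("w11pose.npy",np.r_[P[0],P[1]]);cv2.imwrite("pics/w11.png",im[:,:,::-1])
cv2.imwrite("pics/w11a.png",cv2.resize(im[140:340,200:440],None,fx=3,fy=3,interpolation=cv2.INTER_CUBIC)[:,:,::-1])
print(get_ft_torque()[2],get_grip_width()*88)
```

```text
-1.3401701449986338
22.4333 0.2 0.1959507036422088 0.022707035596289032 [-0.02427466  2.63615815  1.17845693] [0.56956984 0.11813792 0.07723804]
22.7417 0.4 0.3935647759342583 0.07406227689309929 [0.56022533 3.69466812 0.52558758] [0.56948016 0.11809072 0.07724154]
23.0083 0.55 0.5427700755814503 0.09778273735989935 [0.01482958 4.83251016 0.2565776 ] [0.56947228 0.11800642 0.07723815]
23.2583 0.61 0.6048160239932749 0.13043665127560666 [ 1.40153155  4.20449076 -0.5994657 ] [0.56942223 0.11793947 0.07724172]
0.14218426658005706 13.56087503505857
```

View pics/w11a.png

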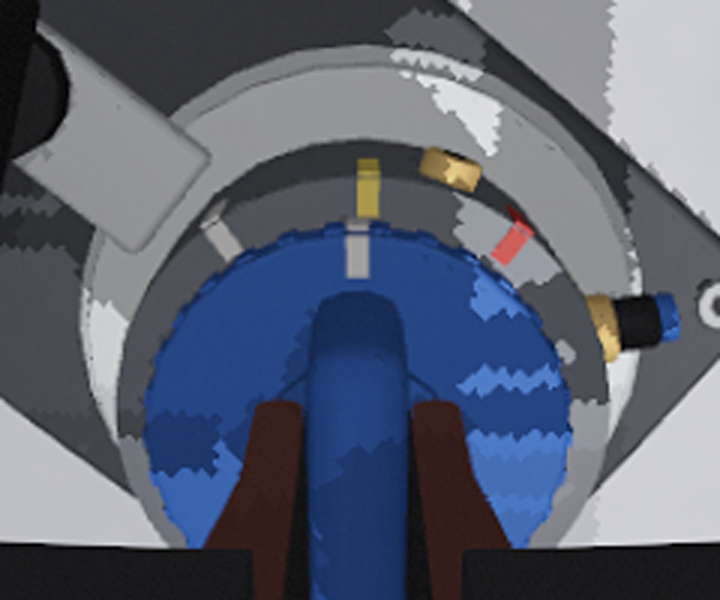

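Lid mark at crop (357,250) is just short of the yellow mark (369,195). Measuring the remainder.

Run:
```python
from h import *
d=np.load("w11pose.npy"); P=(d[:3],d[3:])
w=lambda px,z: cast("wrist",np.array([200,140])+(np.array(px,float)+.5)/3-.5,z,P)[:,:2]
c=np.array([0.5694,0.1179])
for n,px,z in [("lid",(357,250),.070),("yel",(369,195),.062),("white",(226,235),.062),("red",(512,243),.062)]:
    v=w([px],z)[0]-c; print(n,np.linalg.norm(v),np.degrees(np.arctan2(v[1],v[0])))
```

```text
lid 0.032758618323597964 143.9123203777468
yel 0.03995609085305505 140.8580824128398
white 0.04011320434685666 176.46849852570887
red 0.040467469513239866 104.60410723813808
```

Run:
```python
from h import *
j=np.array(get_joint_pos()); j[5]+=0.057; movej(j); wait(0.3)
P=get_tcp_pos(),get_ee_rot();im=read_camera("wrist");np.save("w12pose.npy",np.r_[P[0],P[1]]);print(get_time(),get_joint_pos()[5],get_ft_torque()[2],get_ft_force(),P[0])
cv2.imwrite("pics/w12a.png",cv2.resize(im[140:340,200:440],None,fx=3,fy=3,interpolation=cv2.INTER_CUBIC)[:,:,::-1])
```

```text
24.1083 -0.6751659710578293 0.09679801079003583 [ 0.44433746  4.54691634 -0.12933352] [0.56940384 0.11788096 0.07725726]
```

View pics/w12a.png

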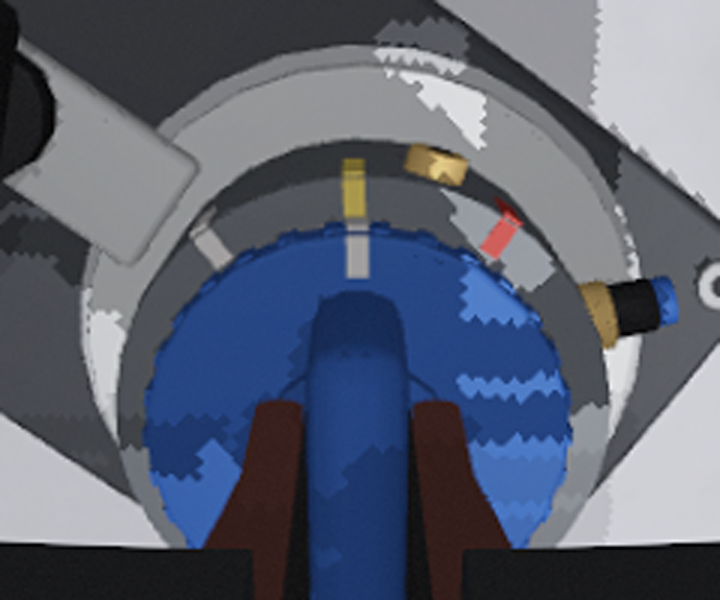

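Run:
```python
from h import *
d=np.load("w12pose.npy"); P=(d[:3],d[3:])
w=lambda px,z: cast("wrist",np.array([200,140])+(np.array(px,float)+.5)/3-.5,z,P)[:,:2]
c=np.array([0.5694,0.1179])
for n,px,z in [("lid",(357,250),.070),("yel",(354,195),.062),("white",(212,246),.062),("red",(500,235),.062)]:
    v=w([px],z)[0]-c; print(n,np.linalg.norm(v),np.degrees(np.arctan2(v[1],v[0])))
import numpy as np
im=cv2.imread("pics/w12a.png")
```

```text
lid 0.03272198494896784 140.571034251594
yel 0.03992343686015728 141.03032150024026
white 0.03996791580167813 177.52442371795158
red 0.040343282393135775 104.73884359491481
```

The lid is 0.5° past the yellow mark and the pot has not turned. One last stability and bystander check, then I hand in.

Run:
```python
from h import *
wait(0.5); print(get_joint_pos()[5],get_ft_torque()[2],get_grip_width()*88,get_tcp_pos())
a=read_camera("top").astype(int); b=cv2.imread("pics/top0.png")[:,:,::-1].astype(int)
for n,(x,y) in {"jar":(290,175),"block":(274,302),"roll":(305,304)}.items(): print(n,np.abs(a-b)[y-14:y+14,x-14:x+14].max())
cv2.imwrite("pics/t13.png",a.astype(np.uint8)[:,:,::-1])
job_done(); print(get_time())
```

```text
-0.6749480239729275 0.12745918251061014 13.851575701010225 [0.56938958 0.11783611 0.0772428 ]
jar 13
block 15
roll 15
the job is handed in; nothing more can be done
the job is handed in; nothing more can be done
```

View pics/t13.png

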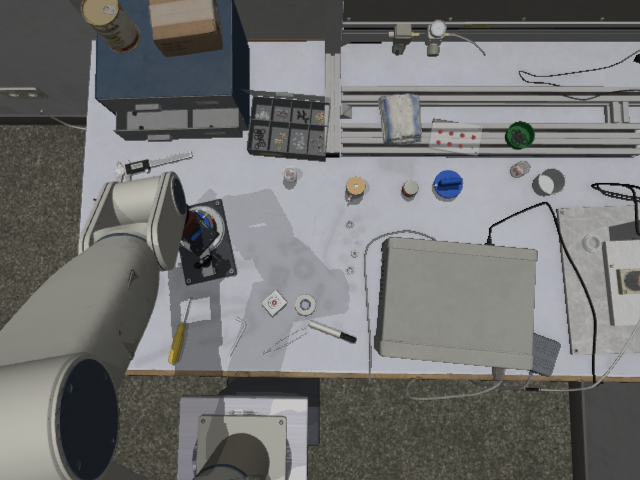

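The clamp knob is tight, and the leftmost blue lid is home in the pot, twisted to the yellow mark and still held there. I handed the job in at about 25 s.

- **Knob:** I turned it clockwise until it came up hard against its stop, at over 0.5 N m. I gripped it again and repeated this as a check.
- **Knob readings that disagreed:** both times the bar came to rest about 0.2 rad short of the fingers' furthest turn. Either it sprang back a little or the bar twisted in the pads. Either way it should be well past the tight limit, at roughly 1.2 to 1.4 rad by my estimate; I could not read the joint directly.
- **Lid:** it went in at the white marks with no jamming, and the grip height of 77.2 mm matches fully home.
- **Twist:** the last close measurement put the lid about 36.5° round, 0.5° past the yellow mark and before the plungers at 44°. The spring torque was about 0.1 N m, and grip and pose held steady over the last 0.5 s.
- **Pot:** its white marks stayed within about 1° throughout the twist, which is within what I can measure.
- **Bystanders:** in the top view the jar, seal block and tape roll showed no change from the start.

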